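# Reset the tripped overload on the model trimmer

### The job

The plaster model trimmer has tripped its overload with the main switch still on. Using only the fingertips, first press the green rocker switch over to off (its ring-marked end fully down), then reach down into the round well and press the sunken red reset button fully in so that it stays in, and last push the blue dust cap fully shut over the well. Pick nothing up, and leave the casts, the die and the other things on the trimmer and the bench where they are.

Things in the scene. Friction and masses are not known exactly. Their poses are not given: they have to be found in the camera images.
- trimmer: Fixed white trimmer. Origin on the bench under the centre of the motor housing (260 x by 240 y mm, flat top at 150 mm, with the controls); z up, x away from the robot at yaw 0. At +y stand the wheel housing (y 120 to 204 mm, 271 mm high, 256 wide) and the work table (to y = 336 mm, 160 wide, top at 122 mm). Switch pivot at (-70, -30, 154), well axis at (50, -30) mm in this frame.
- main_switch (a joint): Green rocker, 28 (trimmer x) x 52 mm (trimmer y), a see-saw about the trimmer's x. Its -y end is OFF (white ring), its +y end ON (white bar). rad: -0.2 = fully on (OFF end up, its tip about 9 mm above the pivot), +0.2 = fully off (OFF end down). It stays where it is left; about 2.5 N at 17 mm from the pivot moves it. Black bezel 40 x 68 mm, 2 mm high.
- switch_off_end (a point): Point on the upper face of the rocker's OFF end, 17 mm from the pivot towards the trimmer's -y: press here, straight down. It sinks about 7 mm from on to off.
- switch_on_end (a point): The same point on the ON end, 17 mm from the pivot towards the trimmer's +y.
- overload_reset (a joint): Red round reset button, 24 mm across, standing in the middle of the well's floor and moving straight down. m: 0 = popped out (tripped), 0.007 = fully in. It takes about 4 to 5 N to move and stays where it is left; fully in, its top still stands 3 mm above the well's floor.
- reset_top (a point): Centre of the reset button's top face (moves with it): 18 mm below the well's rim when popped out, 25 mm when fully in.
- well_mouth (a point): Centre of the well's round mouth, on the axis and at the height of its black rim (153 mm above the bench). The well is a straight vertical hole 46 mm across and 28 mm deep; the black collar around it is 58 mm across and stands 3 mm above the housing's top.
- dust_cap (a joint): Blue round dust cap, 58 mm across and 4 mm thick with a small lip, hinged beside the well on the trimmer's -y side, hinge line along the trimmer's x. rad: 0 = shut flat over the well, pi/2 = upright, 2.0 to 2.4 at the start (open, leaning back to -y). A stiff light hinge: it stays where it is left; about 0.5 N at its edge moves it.
- cap_edge (a point): Middle of the cap's free edge, 62 mm from the hinge line (moves with the cap).
- cap_hinge (a point): Middle of the cap's hinge line, 31 mm from the well's axis towards the trimmer's -y, 155 mm above the bench.
- cast_table: Beige plaster dental cast lying on the trimmer's work table, about 60 x 66 x 27 mm, origin at the centre of its underside. Leave alone.
- die_block: Small beige die with a tooth stump, 30 x 22 x 25 mm, on the motor housing's top beside the wheel housing, origin under its centre. Leave alone.
- cast_bench: Pale plaster dental cast on the bench to the robot's right, about 60 x 66 x 27 mm, origin under its centre. Leave alone.
- mixing_bowl: Green mixing bowl, 110 mm across and 75 mm high, on the bench to the robot's right, origin under its centre. Leave alone.
- sealer_jar: Amber jar with a white cap, 52 mm across and 70 mm high, on the bench to the robot's right, origin under its centre. Leave alone.
- plaster_spatula: Plaster spatula lying on the bench to the robot's left, handle along its own -x. Leave alone.
- dust_brush: Hand brush lying on the bench to the robot's left, handle along its own -x. Leave alone.

How it is judged:
On the way, in this order (a step that is already met when the one before it is completed fails the run):
1. the main switch is rocked over to off, with the reset still popped out (value of joint main_switch above 0.14 rad and value of joint overload_reset below 0.003 m), for 0.1 s.
2. the reset button is pressed fully in (value of joint overload_reset above 0.0055 m), for 0.2 s.
3. the dust cap is pushed shut (value of joint dust_cap below 0.1 rad), for 0.2 s.
At the end, for the whole second after the job is handed in: The switch is off (joint above 0.14 of 0.2 rad), the reset button is in (more than 5.5 of its 7 mm) and the dust cap is shut (within 0.1 rad) (value of joint main_switch above 0.14 rad and value of joint overload_reset above 0.0055 m and value of joint dust_cap below 0.1 rad); the robot touches nothing.
It fails at once if a thing on the trimmer is picked up or shoved (more than 20 mm) (distance of any of cast_table, die_block from where it was at the start of the episode above 0.02 m).
It fails at once if a thing on the bench is picked up or shoved (more than 20 mm) (distance of any of cast_bench, mixing_bowl, sealer_jar, plaster_spatula, dust_brush from where it was at the start of the episode above 0.02 m).
It also fails if it takes over 51 s, if anything falls off the work surface, if the arm or the gripper's body presses on something with over 40 N, if the wrist force passes 120 N, or if a joint passes its speed limit or range.

### The arm

A 7-joint arm with a two-finger parallel gripper is mounted at the origin on the work surface. World frame = base frame: x ahead of the robot, y to its left, z up, the work surface at z = 0. Lengths are in m, angles in rad, forces in N, time in s.
With the tool pointing down it reaches from about 0.425 to 1.025 m from the base axis. Payload 3.6 kg.
Tool frame: the origin (TCP) lies on the centre line of the jaws, within the pads' length; the fingertips stand 17 mm ahead of it and the grasp point (between the pads) lies 2 mm behind it; z points along the fingers, y is the direction in which the jaws open and shut (so a half turn about z gives the same grasp; the last joint's range is limited). The gripper opens to 85 mm and grips with 20 to 120 N. Pads are 22 mm wide; open, the fingers measure 114 mm over their backs; the gripper's body (76 mm by 85 mm) begins 54 mm behind the grasp point. The pads swing forward as they close: fully open they stand 13 mm farther back than shut.
Start: joints at [1.147, 0.591, 0.048, 1.609, -0.033, 0.943, -0.034], TCP at [0.235, -0.686, 0.22] pointing down, gripper open.
Joint ranges: [-2.69, 2.69], [-0.47, 2.24], [-1.27, 1.36], [0.19, 2.51], [-1.53, 4.68], [0.08, 2.07], [-3.09, 3.09]. Speed limits (rad/s): [2.57, 2.57, 3.14, 3.14, 3.14, 3.14, 3.14].

### API

Orientations are given as a rotation vector (axis times angle).
In Python, from plant import * gives the robot as it stands. The module is installed in compiled form; this text tells all that it offers.
- The arm moves only by the shell command python3 -m crank 'ROWS'. ROWS is a JSON object of lists of equal length, an entry for each row: "hand": the opening, from -1 (shut) to 1 (fully open), so that 0 is half open; "slide": the shift along the tool's x, y, z scaled (see below), a list of three; "delta_rot": the turn, a rotation vector about the tool's x, y, z scaled (see below), a list of three. In form: {"hand": [hand, ...], "slide": [[dx, dy, dz], ...], "delta_rot": [[wx, wy, wz], ...]}. A call has 1 to 8 rows; each row is the pose to reach, as a shift and turn from the pose measured when the call began, along the tool's axes at that moment; what a row does not reach only later rows make up. The controller multiplies each number of a shift by 0.15 m and each number of a turn by 60 degrees. A row lasts 1/12 s, in which the tool goes at most 41.7 mm and 7.16 degrees, less where a joint would pass 70% of its speed; a pose out of reach is approached as far as the arm can. A call with a number of a shift or a turn outside -1 to 1 is refused whole. A call with a gripper value outside its range is refused whole. The fingers move at their own pace and stop on an object; the grip force is fixed at half the most. Time passes only in rows, so rows that repeat a pose let the fingers close. It gives the time, the measured TCP pose, the force and the opening at its end, in the units of the state.
- get_obs(): the state, without advancing time (a new reading comes with each control period).
- snapshot(name): name is "side" or "top" or "wrist"; returns a dict with "image" (400x640x3 uint8, red, green, blue), "depth" (400x640 float32, m along the optical axis (not along the pixel's ray), 0 where there is no reading), "vfov" (degrees; the focal length in pixels is half the picture's height over the tangent of half this angle, whatever the lens; pixels are square), "cx", "cy" (the principal point, pixels), "pose" (4x4, takes a point from camera to world coordinates). Camera axes: x right, y up, looking along -z (the intrinsics and any distortion apply to the point x, -y, -z); pixel columns grow to the right and rows downward; lengths in m; the calibration is good to about 2 mm. A picture is of the moment at which its call begins.
- job_done(): hands the job in, once; it reports no verdict.
Trained networks look in the newest picture that a camera, given by its name, has taken for a name from the list of things; names that differ only in an ending like _2 or _b are one class to them, and where a whole thing is asked for, a point or a joint stands for the part that bears it (a point fixed in the world has none). Each returns a list of dicts, best first, with "p" (0 to 1); they miss things now and then, are a little off and sometimes report something else, mostly with a low value. They report only what shows in the picture. A call takes as long as a camera call.
- regions_of(label, camera): "region" (400x640 bool, what is visible of it) and "position" ([column, row] in pixels, amid what is visible of it).
The state is a dict: "time": time; "joints": joint angles; "qd": joint speeds; "effort": joint torques, N m; "tool_pos": TCP position; "tcp_rot": TCP orientation; "wrist_force": force on the tool from outside, world axes, zero at the start; "moment": the same for the moment, N m; "grip_width": finger opening in m.
Only numpy, scipy, OpenCV 4.12 (cv2) and the standard library are available. Lean on these libraries where they do the work, as an engineer would, in place of code of your own. Each camera call takes 0.05 s, during which the arm holds its last target.

## Working session

There is one attempt and no reset: what is moved stays moved. The work goes in short steps, Python scripts to look and compute and a shell command to move; the robot and the scene stay as the last step left them, time stands still between calls to the robot, and variables do not carry over. Pictures are saved under pics/ and viewed, and the job is handed in when it is done.

```bash
mkdir -p pics; python3 - <<'E'
from plant import *
import cv2
o=get_obs()
print({k:(v if not hasattr(v,'tolist') else v.tolist()) for k,v in o.items()})
for c in ['side','top','wrist']:
    s=snapshot(c); cv2.imwrite(f'pics/{c}0.png',s['image'][:,:,::-1]); print(c,s['vfov'],s['cx'],s['cy'],s['pose'].round(3).tolist(), [k for k in s])
E
```

```text
{'time': 0.0, 'joints': [1.1475229834487952, 0.5921391515939517, 0.04826598627031207, 1.6098417568677867, -0.0332854412260219, 0.9426693957321569, -0.03368939424467324], 'qd': [0.0006200080845413515, -0.00019751344543642163, -0.0015835049823472933, 0.00013931278029081116, -0.0004536213855864898, -9.545358858530624e-05, -1.551825072778979e-05], 'effort': [-0.000617759633314563, -54.86982464790344, 1.5463212132453918, -19.812583923339844, 0.009427035693079233, 0.008920019608922303, 6.398483076708317e-08], 'tool_pos': [0.23452094832193987, -0.6851188376631812, 0.21921835911045098], 'tcp_rot': [-3.0967799593321668, -0.5154986976002878, 0.0007679964301777924], 'wrist_force': [0.21887012563001756, 0.4232211788493277, -0.20314775209833283], 'moment': [0.03200217349824311, -0.04449893158514583, 0.010298890707617232], 'grip_width': 0.08542246891680699}
side 47.689827768284474 321.1440712569298 202.84423519189687 [[-0.94, 0.236, -0.247, 0.09], [-0.342, -0.645, 0.684, 1.087], [0.003, 0.727, 0.687, 1.238], [0.0, 0.0, 0.0, 1.0]] ['image', 'depth', 'vfov', 'cx', 'cy', 'pose']
top 44.8825075423018 318.8368446909718 197.04254241302368 [[0.107, 0.973, -0.206, 0.231], [-0.994, 0.106, -0.018, -0.045], [0.004, 0.207, 0.978, 1.45], [0.0, 0.0, 0.0, 1.0]] ['image', 'depth', 'vfov', 'cx', 'cy', 'pose']
wrist 64.1257870123469 322.59378480468354 200.41899176256402 [[0.324, 0.913, 0.249, 0.297], [-0.946, 0.313, 0.083, -0.665], [-0.002, -0.262, 0.965, 0.373], [0.0, 0.0, 0.0, 1.0]] ['image', 'depth', 'vfov', 'cx', 'cy', 'pose']
```

View pics/side0.png

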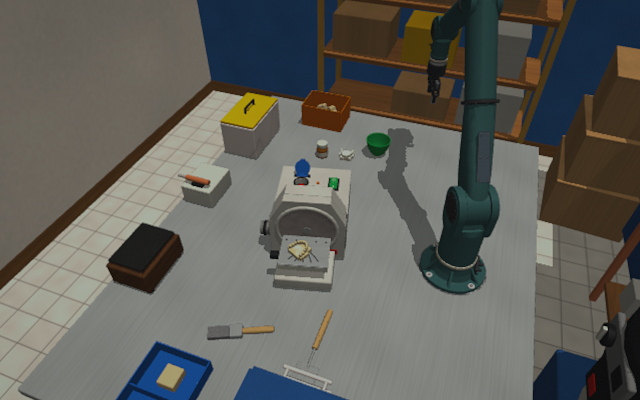

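View pics/top0.png

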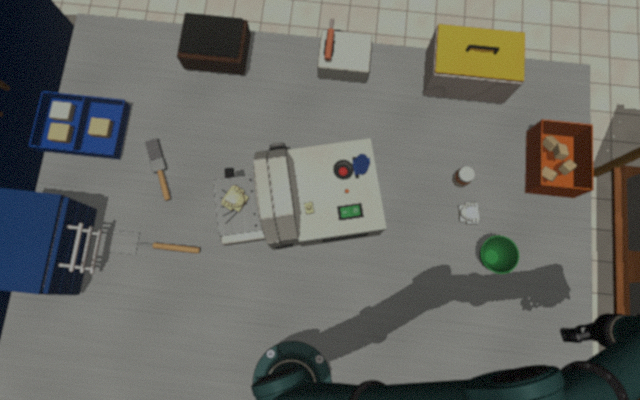

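View pics/wrist0.png

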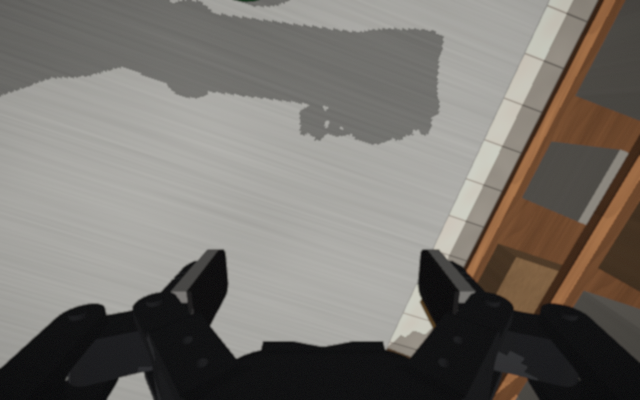

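The top view shows the housing's control face at about (340,190), with the switch at (350,212), the well at (343,170), the cap at (361,165) and the orange dot at (347,191). The die is at (309,207), and the bench things are well away to the right and left. Next I locate these in world coordinates.

```bash
cat > h.py <<'E'
from plant import *
import numpy as np, cv2
from scipy.spatial.transform import Rotation as R
def ray(s,u,v):
    f=s['image'].shape[0]/2/np.tan(np.radians(s['vfov']/2))
    d=np.array([(u-s['cx'])/f,-(v-s['cy'])/f,-1.0]); return s['pose'][:3,:3]@d, s['pose'][:3,3]
def at_z(s,u,v,z):
    d,o=ray(s,u,v); return o+d*(z-o[2])/d[2]
def at_d(s,u,v):
    d,o=ray(s,u,v); r=s['depth'][int(round(v)),int(round(u))]; return o+d*r
def cloud(s,mask):
    vs,us=np.nonzero(mask&(s['depth']>0)); f=s['image'].shape[0]/2/np.tan(np.radians(s['vfov']/2)); r=s['depth'][vs,us]
    P=np.stack([(us-s['cx'])/f*r,-(vs-s['cy'])/f*r,-r],1); return P@s['pose'][:3,:3].T+s['pose'][:3,3]
E
python3 - <<'E'
from h import *
S={}
for c in ['top','side']:
    s=snapshot(c); S[c]=s
    for l in ['trimmer','main_switch','overload_reset','dust_cap','die_block','mixing_bowl','sealer_jar','cast_bench','switch_off_end','switch_on_end','reset_top','well_mouth','cap_edge','cap_hinge']:
        r=regions_of(l,c)
        for q in r[:1]:
            m=q['region']; P=cloud(s,m); print(c,l,round(q['p'],2),np.round(q['position'],1),m.sum(),P.mean(0).round(3) if len(P) else None, np.median(P,0).round(3), P.min(0).round(3),P.max(0).round(3))
s=S['top']
big=cv2.resize(s['image'][120:260,200:400],None,fx=4,fy=4,interpolation=cv2.INTER_CUBIC); cv2.imwrite('pics/topz.png',big[:,:,::-1])
s=S['side']
big=cv2.resize(s['image'][140:300,240:380],None,fx=3.7,fy=3.7,interpolation=cv2.INTER_CUBIC); cv2.imwrite('pics/sidez.png',big[:,:,::-1])
E
```

```text
top trimmer 0.77 [304.8 198.3] 14268 [0.498 0.019 0.163] [0.494 0.019 0.149] [ 0.356 -0.208 -0.006] [0.691 0.286 0.277]
top overload_reset 0.63 [342.5 171.7] 48 [ 0.588 -0.079  0.133] [ 0.588 -0.078  0.133] [ 0.576 -0.089  0.128] [ 0.598 -0.069  0.138]
top dust_cap 0.66 [362.5 163.7] 301 [ 0.599 -0.125  0.178] [ 0.599 -0.125  0.18 ] [ 0.573 -0.15   0.143] [ 0.636 -0.104  0.21 ]
top mixing_bowl 0.73 [499.2 254. ] 1177 [ 0.414 -0.558  0.035] [ 0.415 -0.562  0.032] [ 0.356 -0.629 -0.009] [ 0.462 -0.493  0.081]
top sealer_jar 0.68 [464.2 179.1] 300 [ 0.63  -0.437  0.055] [ 0.628 -0.437  0.065] [ 0.609 -0.463  0.008] [ 0.656 -0.417  0.079]
top cast_bench 0.74 [461.8 176.9] 326 [ 0.631 -0.437  0.054] [ 0.63  -0.436  0.065] [ 0.609 -0.465 -0.003] [ 0.66  -0.417  0.079]
top switch_off_end 0.64 [352.1 211.4] 201 [ 0.472 -0.109  0.156] [ 0.472 -0.109  0.156] [ 0.455 -0.134  0.147] [ 0.489 -0.082  0.167]
top switch_on_end 0.62 [351.2 212.7] 191 [ 0.472 -0.108  0.156] [ 0.472 -0.108  0.155] [ 0.455 -0.134  0.147] [ 0.489 -0.082  0.167]
top reset_top 0.59 [341.7 173.5] 49 [ 0.587 -0.078  0.133] [
[... 898 characters left out ...]
  0.046] [ 0.613 -0.463  0.003] [ 0.656 -0.411  0.073]
side cast_bench 0.45 [344.3 155.7] 138 [ 0.536 -0.466  0.013] [ 0.536 -0.463  0.014] [ 0.505 -0.524 -0.004] [ 0.574 -0.437  0.028]
side switch_off_end 0.61 [334.  183.8] 79 [ 0.474 -0.109  0.157] [ 0.474 -0.112  0.155] [ 0.434 -0.132  0.149] [0.492 0.031 0.261]
side switch_on_end 0.51 [335.4 182.5] 75 [ 0.475 -0.112  0.156] [ 0.474 -0.113  0.155] [ 0.46  -0.132  0.149] [ 0.49  -0.089  0.165]
side cap_edge 0.48 [305.4 167.4] 213 [ 0.603 -0.124  0.177] [ 0.602 -0.124  0.177] [ 0.577 -0.146  0.146] [ 0.639 -0.099  0.207]
side cap_hinge 0.76 [309.5 225.9] 8414 [0.486 0.108 0.151] [0.478 0.134 0.147] [ 0.359 -0.4   -0.007] [0.727 0.297 0.277]
```

View pics/topz.png

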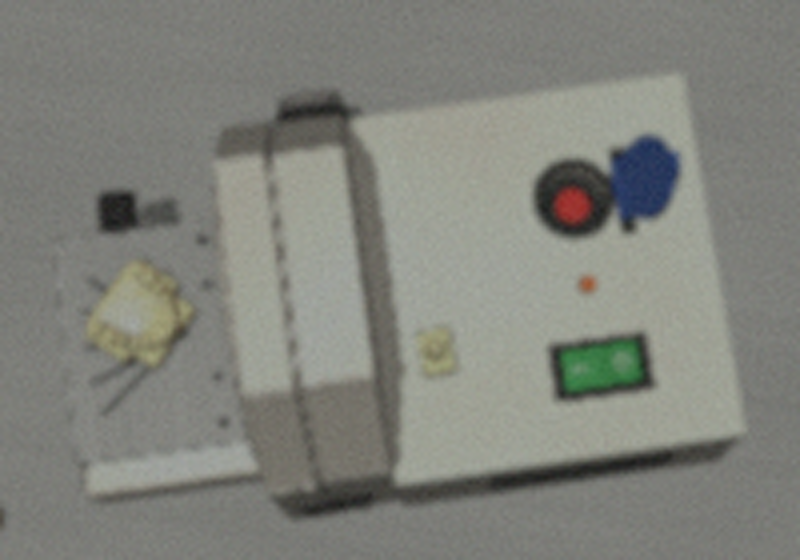

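View pics/sidez.png

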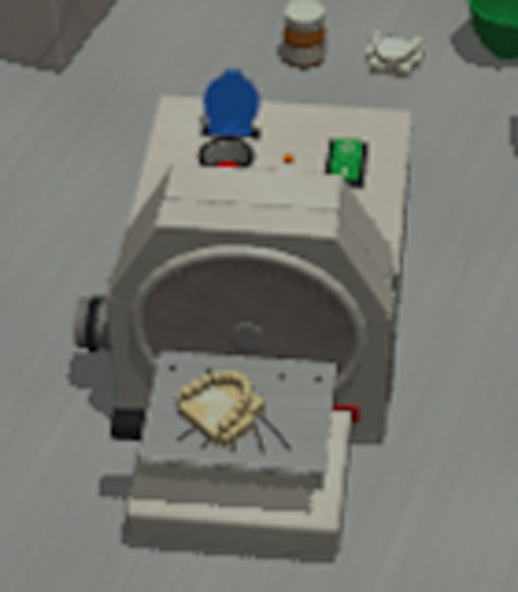

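```bash
python3 -m crank '{"hand":[-1,-1,-1,-1,-1],"slide":[[0.1,-0.1,-0.2],[0.3,-0.3,-0.45],[0.5,-0.5,-0.7],[0.67,-0.8,-0.93],[0.67,-0.8,-0.93]],"delta_rot":[[0,0,0],[0,0,0],[0,0,0],[0,0,0],[0,0,0]]}'
python3 -m crank '{"hand":[-1,-1,-1,-1,-1],"slide":[[0.2,-0.2,0],[0.4,-0.4,0],[0.6,-0.6,0],[0.67,-0.8,0],[0.67,-0.8,0]],"delta_rot":[[0,0,0],[0,0,0],[0,0,0],[0,0,0],[0,0,0]]}'
```

```text
time: 2.07
tool_pos: [0.2901, -0.5448, 0.3564]
tcp_rot: [3.098, 0.516, 0.001]
wrist_force: [1.5, 0.2, 0.3]
grip_width: 0.0255
time: 2.48
tool_pos: [0.3487, -0.3902, 0.3564]
tcp_rot: [-3.092, -0.532, -0.002]
wrist_force: [-0.4, 0.3, -0.7]
grip_width: -0.0001
```

```bash
python3 -m crank '{"hand":[-1,-1,-1,-1,-1],"slide":[[0.2,-0.2,0],[0.4,-0.4,0],[0.6,-0.6,0],[0.67,-0.8,0],[0.67,-0.8,0]],"delta_rot":[[0,0,0],[0,0,0],[0,0,0],[0,0,0],[0,0,0]]}'
python3 -m crank '{"hand":[-1,-1,-1,-1,-1,-1],"slide":[[0.2,-0.2,0],[0.4,-0.4,0],[0.6,-0.6,0],[0.65,-0.8,0],[0.65,-0.9,0],[0.65,-0.9,0]],"delta_rot":[[0,0,0],[0,0,0],[0,0,0],[0,0,0],[0,0,0],[0,0,0]]}'
python3 - <<'E'
from h import *
s=snapshot('wrist'); cv2.imwrite('pics/w1.png',s['image'][:,:,::-1]); np.savez('w1.npz',**{k:s[k] for k in s})
print(get_obs()['tool_pos'],s['pose'].round(3).tolist())
for l in ['overload_reset','dust_cap','main_switch','die_block']:
    for q in regions_of(l,'wrist')[:1]:
        P=cloud(s,q['region']); print(l,q['p'],q['position'],P.mean(0).round(4),P.min(0).round(4),P.max(0).round(4))
E
```

```text
time: 2.9
tool_pos: [0.4052, -0.2347, 0.3574]
tcp_rot: [-3.084, -0.551, -0.004]
wrist_force: [0.0, 0.6, -0.3]
grip_width: 0.0002
time: 3.4
tool_pos: [0.4495, -0.0698, 0.3591]
tcp_rot: [-3.081, -0.564, -0.004]
wrist_force: [-0.4, -0.8, -0.8]
grip_width: -0.0
[ 0.44966785 -0.07289402  0.35902291] [[0.354, 0.903, 0.245, 0.511], [-0.935, 0.345, 0.083, -0.048], [-0.009, -0.258, 0.966, 0.513], [0.0, 0.0, 0.0, 1.0]]
overload_reset 0.81 [378.5, 54.8] [ 0.5908 -0.0796  0.1341] [ 0.5799 -0.0928  0.1247] [ 0.6053 -0.0682  0.1376]
dust_cap 0.79 [440.7, 47.1] [ 0.6038 -0.1262  0.1828] [ 0.5757 -0.1468  0.1546] [ 0.6313 -0.1022  0.2104]
main_switch 0.6 [368.2, 165.1] [ 0.4764 -0.1103  0.1576] [ 0.4579 -0.1369  0.1518] [ 0.495  -0.0827  0.1653]
die_block 0.73 [268.6, 131.4] [0.4733 0.0013 0.164 ] [ 0.4569 -0.012   0.1541] [0.4888 0.0165 0.1762]
```

View pics/w1.png

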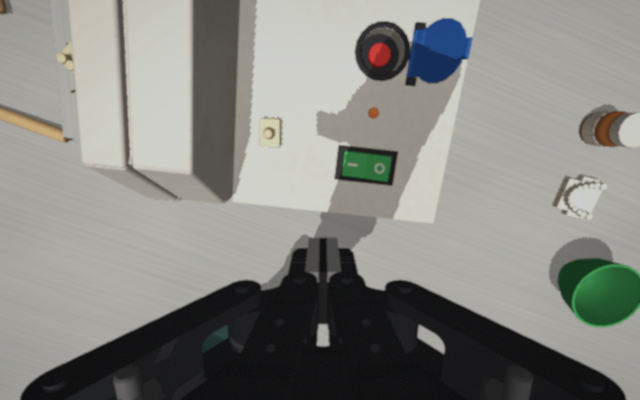

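```bash
python3 - <<'E'
from h import *
s=dict(np.load('w1.npz')); im=s['image']
hsv=cv2.cvtColor(im,cv2.COLOR_RGB2HSV)
# dark collar+bezel
dark=((hsv[...,2]<75)).astype(np.uint8); dark[215:]=0
n,lab,st,ce=cv2.connectedComponentsWithStats(dark)
for i in range(1,n):
    if st[i,4]>60: print(i,st[i],ce[i].round(1))
red=((hsv[...,1]>170)&((hsv[...,0]<6)|(hsv[...,0]>174))&(hsv[...,2]>90)).astype(np.uint8); red[:30]=0; red[90:]=0; red[:,:340]=0; red[:,420:]=0
green=cv2.inRange(hsv,(45,80,40),(80,255,255)); green[:140]=0; green[190:]=0; green[:,330:400]=green[:,330:400]; green[:,:330]=0; green[:,400:]=0
for nme,m in [('red',red),('green',green)]:
    v,u=np.nonzero(m); print(nme,len(u),u.mean(),v.mean())
    r=cv2.minAreaRect(np.stack([u,v],1).astype(np.float32)); print(r)
v,u=np.nonzero(red); print('reset', at_z(s,u.mean(),v.mean(),0.135).round(4))
# top plane pts
P=cloud(s,np.ones(im.shape[:2],bool)); 
T=P[(abs(P[:,2]-0.15)<0.004)&(P[:,0]>0.3)&(P[:,1]>-.3)]; print('plane z',np.median(T[:,2]), cv2.minAreaRect(T[:,:2].astype(np.float32)))
# hand profile
o=get_obs(); Rm=R.from_rotvec(o['tcp_rot']).as_matrix(); q=(P-o['tool_pos'])@Rm
q=q[(q[:,2]<0.03)&(abs(q[:,0])<.1)]
for z in np.arange(-0.11,0.03,0.01):
    k=q[(q[:,2]>=z)&(q[:,2]<z+.01)]
    if len(k)>5: print(round(z,3),len(k),k.min(0).round(3),k.max(0).round(3))
E
```

```text
2 [ 356   22   55   58 1623] [382.   52.3]
4 [406  76  10  10  77] [410.6  80.4]
13 [336 146  61  39 708] [366.  163.8]
red 416 379.02163461538464 54.48076923076923
((379.04998779296875, 54.350006103515625), (21.187259674072266, 23.400854110717773), 18.43494987487793)
green 1198 366.1719532554257 165.64941569282138
((366.3499755859375, 165.54998779296875), (48.931793212890625, 27.577165603637695), 8.130102157592773)
reset [ 0.5914 -0.08    0.135 ]
plane z 0.15038462745606532 ((0.4999958276748657, 0.02658022940158844), (0.23803485929965973, 0.43466225266456604), 14.651729583740234)
-0.11 8156 [ 0.009 -0.068 -0.11 ] [ 0.022  0.056 -0.1  ]
-0.1 15090 [ 0.003 -0.068 -0.1  ] [ 0.02   0.057 -0.09 ]
-0.09 11722 [-0.006 -0.062 -0.09 ] [ 0.02  0.05 -0.08]
-0.08 5107 [-0.008 -0.054 -0.08 ] [ 0.019  0.042 -0.07 ]
-0.07 6247 [-0.009 -0.047 -0.07 ] [ 0.016  0.034 -0.06 ]
-0.06 1820 [-0.011 -0.038 -0.06 ] [ 0.016  0.027 -0.05 ]
-0.05 920 [-0.01  -0.019 -0.05 ] [ 0.013  0.007 -0.04 ]
-0.04 705 [ 0.007 -0.02  -0.04 ] [ 0.013  0.008 -0.03 ]
-0.03 554 [ 0.007 -0.02  -0.03 ] [ 0.013  0.008 -0.02 ]
-0.02 149 [ 0.008 -0.018 -0.02 ] [ 0.013  0.006 -0.015]
```

```bash
cat >> h.py <<'E'
W=np.array([0.590,-0.0795]); YAW=np.radians(14.8)
ex=np.array([np.cos(YAW),np.sin(YAW)]); ey=np.array([-ex[1],ex[0]])
def world(tx,ty): return W+(tx-0.05)*ex+(ty+0.03)*ey
def trim(p): d=np.array(p)[:2]-W; return d@ex+0.05, d@ey-0.03
def go(tx,ty,z):
    o=get_obs(); Rm=R.from_rotvec(o['tcp_rot'])
    t=np.r_[world(tx,ty),z]; d=Rm.inv().apply(t-o['tool_pos'])/0.15
    Rt=R.from_matrix(np.array([[ex[0],ex[1],0],[ex[1],-ex[0],0],[0,0,-1]]).T)
    w=np.degrees((Rm.inv()*Rt).as_rotvec())/60
    print('t',round(o['time'],2),'trim now',np.round(trim(o['tool_pos']),4),round(o['tool_pos'][2],4),'slide',d.round(3),'rot',w.round(3),'F',np.round(o['wrist_force'],1))
E
python3 - <<'E'
from h import *
s=snapshot('wrist'); o=get_obs(); Rm=R.from_rotvec(o['tcp_rot']).as_matrix()
P=cloud(s,np.ones((400,640),bool)); q=(P-o['tool_pos'])@Rm
q=q[(q[:,2]<0.05)&(abs(q[:,0])<.1)&(abs(q[:,1])<.03)]
for z in np.arange(-0.05,0.05,0.01):
    k=q[(q[:,2]>=z)&(q[:,2]<z+.01)]
    if len(k)>5: print(round(z,3),len(k),k.min(0).round(3),k.max(0).round(3))
print(s['depth'][230:250:3,300:345:5].round(3))
for l in ['overload_reset','main_switch','dust_cap']:
    for q in regions_of(l,'wrist')[:1]:
        P=cloud(s,q['region']); print(l,q['p'],q['position'],P.mean(0).round(4))
go(-.07,-.051,.25)
E
```

```text
-0.05 924 [-0.012 -0.013 -0.05 ] [ 0.011  0.014 -0.04 ]
-0.04 711 [ 0.005 -0.013 -0.04 ] [ 0.011  0.014 -0.03 ]
-0.03 558 [ 0.006 -0.013 -0.03 ] [ 0.011  0.014 -0.02 ]
-0.02 150 [ 0.006 -0.011 -0.02 ] [ 0.011  0.012 -0.015]
[[0.545 0.545 0.545 0.544 0.543 0.545 0.544 0.543 0.543]
 [0.547 0.545 0.545 0.546 0.545 0.544 0.544 0.546 0.546]
 [0.548 0.548 0.547 0.547 0.547 0.547 0.548 0.546 0.546]
 [0.55  0.548 0.147 0.147 0.146 0.147 0.147 0.146 0.549]
 [0.549 0.551 0.144 0.143 0.144 0.142 0.143 0.143 0.551]
 [0.553 0.553 0.141 0.14  0.14  0.14  0.142 0.14  0.553]
 [0.145 0.145 0.136 0.137 0.137 0.136 0.136 0.136 0.147]]
overload_reset 0.6 [369.7, 52.0] [ 0.5909 -0.08    0.1346]
main_switch 0.95 [357.8, 163.1] [ 0.476  -0.11    0.1576]
dust_cap 0.78 [430.5, 43.9] [ 0.6037 -0.1263  0.1828]
t 3.85 trim now [-0.0844  0.0097] 0.3587 slide [0.055 0.418 0.722] rot [-0.008 -0.003  0.089] F [-0.4  0.4  0.5]
```

```bash
python3 -m crank '{"hand":[-1,-1,-1,-1,-1,-1],"slide":[[0.03,0.2,0.1],[0.055,0.418,0.35],[0.055,0.418,0.6],[0.055,0.418,0.72],[0.055,0.418,0.72],[0.055,0.418,0.72]],"delta_rot":[[0,0,0.04],[0,0,0.09],[0,0,0.09],[0,0,0.09],[0,0,0.09],[0,0,0.09]]}'
python3 - <<'E'
from h import *
go(-.07,-.051,.20)
s=snapshot('wrist'); cv2.imwrite('pics/w2.png',s['image'][:,:,::-1])
s=snapshot('side'); cv2.imwrite('pics/s2.png',cv2.resize(s['image'][110:230,240:400],None,fx=5,fy=5,interpolation=cv2.INTER_CUBIC)[:,:,::-1])
E
```

```text
time: 4.35
tool_pos: [0.4788, -0.1306, 0.2496]
tcp_rot: [-3.106, -0.401, 0.0]
wrist_force: [-0.2, -0.3, 0.5]
grip_width: -0.0002
t 4.35 trim now [-0.0706 -0.051 ] 0.2496 slide [0.004 0.003 0.331] rot [-0.009 -0.001 -0.002] F [-0.2 -0.3  0.5]
```

View pics/w2.png

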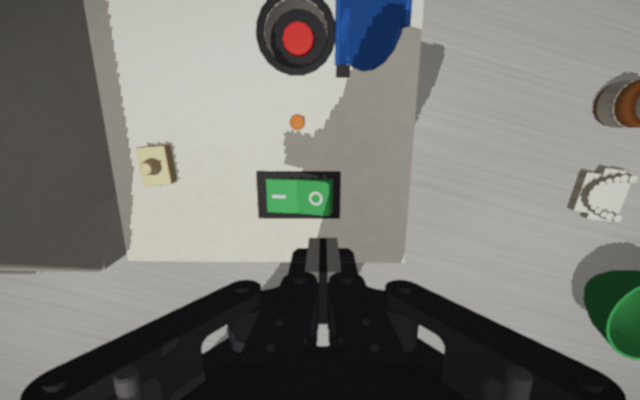

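View pics/s2.png

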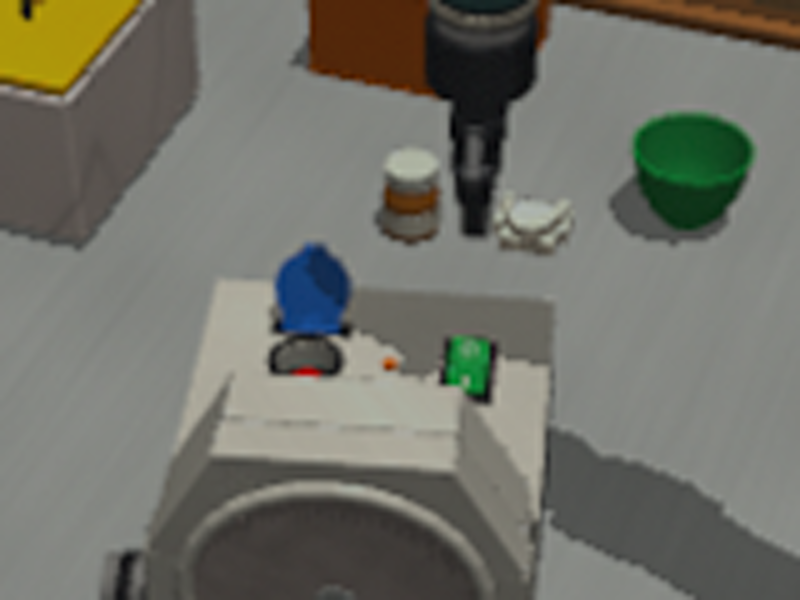

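```bash
python3 - <<'E'
from h import *
s=snapshot('side')
d,o=ray(s,335,156.8); t=(-0.1305-o[1])/d[1]; print(o+d*t)
print(s['depth'][145:160,335].round(3), at_d(s,335,154))
E
python3 -m crank '{"hand":[-1,-1,-1,-1],"slide":[[0.004,0.003,0.15],[0.004,0.003,0.33],[0.004,0.003,0.33],[0.004,0.003,0.33]],"delta_rot":[[0,0,0],[0,0,0],[0,0,0],[0,0,0]]}'
python3 - <<'E'
from h import *
go(-.07,-.051,.185)
E
```

```text
[ 0.47833   -0.1305     0.2563989]
[1.491 1.496 1.507 1.521 1.538 1.566 1.58  1.574 1.572 1.579 1.582 1.583
 2.023 2.014 2.01 ] [ 0.47482817 -0.11856049  0.27820347]
time: 4.83
tool_pos: [0.4818, -0.1301, 0.2035]
tcp_rot: [-3.108, -0.403, -0.009]
wrist_force: [-0.6, -0.1, 0.2]
grip_width: -0.0002
t 4.83 trim now [-0.0675 -0.0513] 0.2035 slide [-0.017 -0.001  0.123] rot [-0.006 -0.006 -0.   ] F [-0.6 -0.1  0.2]
```

```bash
python3 -m crank '{"hand":[-1,-1,-1,-1],"slide":[[-0.017,0,0.05],[-0.017,0,0.12],[-0.017,0,0.12],[-0.017,0,0.12]],"delta_rot":[[0,0,0],[0,0,0],[0,0,0],[0,0,0]]}'
python3 - <<'E'
from h import *
go(-.07,-.051,.170)
s=snapshot('wrist'); cv2.imwrite('pics/w3.png',s['image'][:,:,::-1])
s=snapshot('side'); cv2.imwrite('pics/s3.png',cv2.resize(s['image'][110:230,240:400],None,fx=5,fy=5,interpolation=cv2.INTER_CUBIC)[:,:,::-1])
E
```

```text
time: 5.17
tool_pos: [0.4792, -0.1306, 0.1855]
tcp_rot: [-3.108, -0.403, -0.008]
wrist_force: [0.0, 0.4, 0.3]
grip_width: -0.0001
t 5.17 trim now [-0.0701 -0.0512] 0.1855 slide [ 0.    -0.     0.103] rot [-0.006 -0.006 -0.   ] F [0.  0.4 0.3]
```

View pics/w3.png

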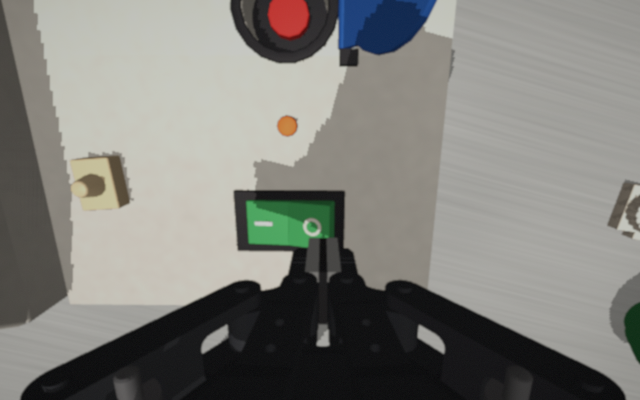

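View pics/s3.png

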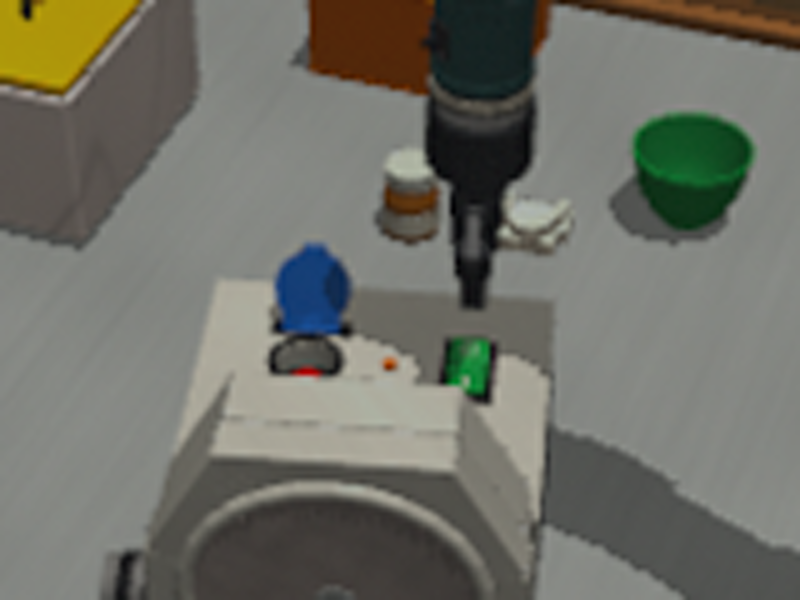

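```bash
python3 -m crank '{"hand":[-1,-1,-1,-1,-1],"slide":[[0,0,0.08],[0,0,0.16],[0,0,0.22],[0,0,0.22],[0,0,0.22]],"delta_rot":[[0,0,0],[0,0,0],[0,0,0],[0,0,0],[0,0,0]]}'
python3 - <<'E'
from h import *
go(-.07,-.051,.145)
s=snapshot('side'); cv2.imwrite('pics/s4.png',cv2.resize(s['image'][110:230,240:400],None,fx=5,fy=5,interpolation=cv2.INTER_CUBIC)[:,:,::-1])
E
```

```text
time: 5.68
tool_pos: [0.4798, -0.1303, 0.1527]
tcp_rot: [-3.108, -0.404, -0.009]
wrist_force: [0.2, 0.2, -0.3]
grip_width: 0.0003
t 5.68 trim now [-0.0695 -0.051 ] 0.1527 slide [-0.004  0.     0.051] rot [-0.006 -0.006 -0.   ] F [ 0.2  0.2 -0.3]
```

View pics/s4.png

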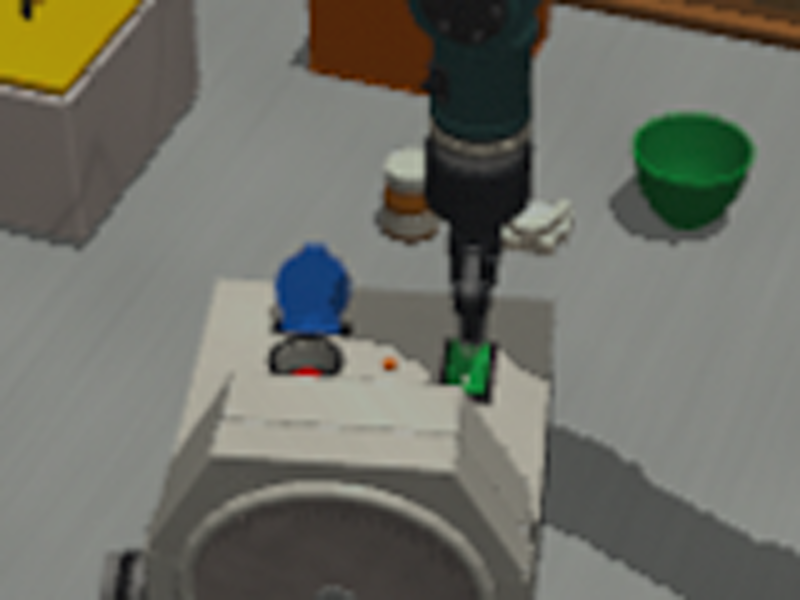

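The fingertip is just over the OFF end at zoomed (472,340) with no contact yet. So with the jaws shut, the tips sit about 15 mm behind the reported TCP. I'll creep down while watching the force.

```bash
python3 -m crank '{"hand":[-1,-1,-1],"slide":[[0,0,0.02],[0,0,0.04],[0,0,0.04]],"delta_rot":[[0,0,0],[0,0,0],[0,0,0]]}'
python3 -m crank '{"hand":[-1,-1,-1],"slide":[[0,0,0.02],[0,0,0.03],[0,0,0.03]],"delta_rot":[[0,0,0],[0,0,0],[0,0,0]]}'
python3 -m crank '{"hand":[-1,-1,-1],"slide":[[0,0,0.01],[0,0,0.02],[0,0,0.02]],"delta_rot":[[0,0,0],[0,0,0],[0,0,0]]}'
```

```text
time: 5.98
tool_pos: [0.4807, -0.1309, 0.1472]
tcp_rot: [-3.109, -0.403, -0.012]
wrist_force: [-0.1, -0.5, 1.0]
grip_width: -0.0001
time: 6.23
tool_pos: [0.4809, -0.1311, 0.1433]
tcp_rot: [-3.11, -0.403, -0.012]
wrist_force: [-1.5, -1.3, 7.2]
grip_width: 0.0002
time: 6.48
tool_pos: [0.481, -0.1312, 0.1428]
tcp_rot: [-3.111, -0.402, -0.011]
wrist_force: [-6.3, 0.4, 25.6]
grip_width: -0.0001
```

```bash
python3 -m crank '{"hand":[-1,-1,-1,-1,-1,-1],"slide":[[0,0,-0.1],[0,0,-0.3],[0,0,-0.5],[0,0,-0.6],[0,0,-0.6],[0,0,-0.6]],"delta_rot":[[0,0,0],[0,0,0],[0,0,0],[0,0,0],[0,0,0],[0,0,0]]}'
python3 - <<'E'
from h import *
go(.05,-.03,.235)
s=snapshot('wrist'); cv2.imwrite('pics/w5.png',s['image'][:,:,::-1])
for l in ['overload_reset','dust_cap','main_switch']:
    for q in regions_of(l,'wrist')[:1]:
        P=cloud(s,q['region']); print(l,round(q['p'],2),q['position'],P.mean(0).round(4),np.round(trim(P.mean(0)),4))
        if l=='main_switch':
            y=(P[:,:2]-W)@ey; a=np.polyfit(y,P[:,2],1); print('slope dz/dy',a[0])
E
```

```text
time: 6.98
tool_pos: [0.4806, -0.1314, 0.2333]
tcp_rot: [-3.111, -0.403, -0.013]
wrist_force: [0.6, 0.3, -0.8]
grip_width: 0.0003
t 6.98 trim now [-0.069  -0.0523] 0.2333 slide [ 0.793 -0.149 -0.004] rot [-0.003 -0.008 -0.001] F [ 0.6  0.3 -0.8]
overload_reset 0.16 [207.2, 132.3] [ 0.509  -0.0427  0.1599] [-0.0189  0.0262]
dust_cap 0.6 [369.6, 27.0] [ 0.5964 -0.1281  0.1825] [ 0.0437 -0.0787]
main_switch 0.88 [292.7, 203.8] [ 0.4762 -0.1095  0.1574] [-0.0676 -0.0299]
slope dz/dy 0.17371483818097394
```

View pics/w5.png

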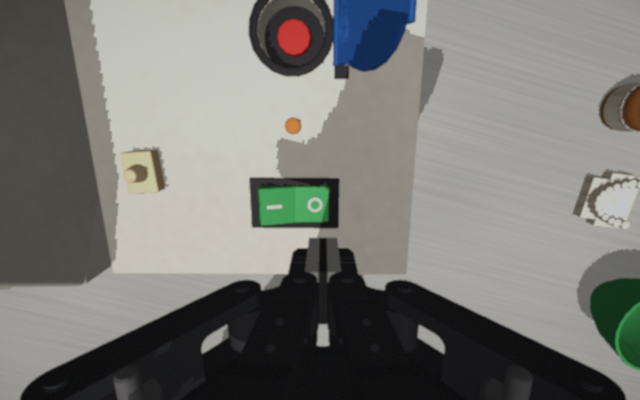

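```bash
python3 - <<'E'
from h import *
s=snapshot('wrist'); hsv=cv2.cvtColor(s['image'],cv2.COLOR_RGB2HSV)
red=((hsv[...,1]>170)&((hsv[...,0]<6)|(hsv[...,0]>174))&(hsv[...,2]>90)); red[80:]=0; red[:,:250]=0; red[:,340:]=0
v,u=np.nonzero(red); print(len(u),u.mean(),v.mean(),at_z(s,u.mean(),v.mean(),.135).round(4),cloud(s,red).mean(0).round(4))
dark=(hsv[...,2]<75).astype(np.uint8); dark[100:]=0; dark[:,:235]=0; dark[:,334:]=0
c=max(cv2.findContours(dark,cv2.RETR_EXTERNAL,cv2.CHAIN_APPROX_NONE)[0],key=len); print(cv2.boundingRect(c))
E
python3 -m crank '{"hand":[-1,-1,-1,-1,-1,-1,-1,-1],"slide":[[0.2,0,0],[0.4,0,0],[0.5,-0.05,0],[0.5,-0.1,0],[0.5,-0.1,0],[0.5,-0.1,0],[0.5,-0.1,0],[0.5,-0.1,0]],"delta_rot":[[0,0,-0.1],[0,0,-0.22],[0,0,-0.34],[0,0,-0.46],[0,0,-0.58],[0,0,-0.7],[0,0,-0.75],[0,0,-0.75]]}'
python3 -m crank '{"hand":[-1,-1,-1,-1,-1,-1,-1,-1],"slide":[[0,0,0],[0,0,0],[0,0,0],[0,0,0],[0,0,0],[0,0,0],[0,0,0],[0,0,0]],"delta_rot":[[0,0,-0.1],[0,0,-0.22],[0,0,-0.34],[0,0,-0.46],[0,0,-0.58],[0,0,-0.7],[0,0,-0.75],[0,0,-0.75]]}'
sed -i 's/^W=.*/W=np.array([0.5908,-0.0797]); YAW=np.radians(14.8)/; s/Rt=.*/Rt=R.from_matrix(np.array([[ey[0],ey[1],0],[ex[0],ex[1],0],[0,0,-1]]).T)/' h.py
python3 - <<'E'
from h import *
go(.05,-.03,.20)
print(get_obs()['joints'])
s=snapshot('wrist'); cv2.imwrite('pics/w6.png',s['image'][:,:,::-1])
E
```

```text
965 294.16062176165804 33.75958549222798 [ 0.5914 -0.0807  0.135 ] [ 0.5915 -0.0806  0.1346]
(250, 0, 84, 72)
time: 7.9
tool_pos: [0.5476, -0.0977, 0.2307]
tcp_rot: [-2.718, -1.563, -0.007]
wrist_force: [-0.2, 0.5, 0.6]
grip_width: -0.0001
time: 8.57
tool_pos: [0.5471, -0.0978, 0.2299]
tcp_rot: [-1.915, -2.484, -0.01]
wrist_force: [0.4, -0.0, 0.6]
grip_width: 0.0002
t 8.57 trim now [ 0.0031 -0.0364] 0.2299 slide [0.041 0.312 0.2  ] rot [ 0.002 -0.008 -0.001] F [ 0.4 -0.   0.6]
[ 0.56952199  0.42900784 -0.6248717   1.9632716   0.31873095  0.84902434
  0.03168787]
```

View pics/w6.png

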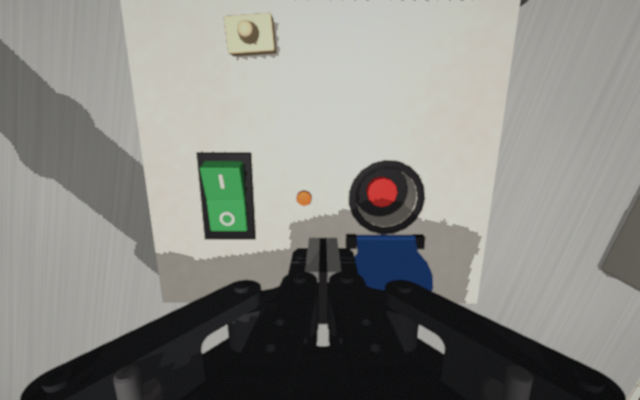

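```bash
python3 - <<'E'
from h import *
s=snapshot('wrist'); hsv=cv2.cvtColor(s['image'],cv2.COLOR_RGB2HSV)
red=((hsv[...,1]>170)&((hsv[...,0]<6)|(hsv[...,0]>174))&(hsv[...,2]>90)); red[240:]=0;red[:150]=0; red[:,:350]=0; red[:,430:]=0
v,u=np.nonzero(red); print(len(u),at_z(s,u.mean(),v.mean(),.135).round(4),cloud(s,red).mean(0).round(4))
dark=(hsv[...,2]<80).astype(np.uint8); dark[232:]=0; dark[:150]=0; dark[:,:330]=0; dark[:,440:]=0
c=max(cv2.findContours(dark,cv2.RETR_EXTERNAL,cv2.CHAIN_APPROX_NONE)[0],key=len); e=cv2.fitEllipse(c); print(e, at_z(s,*e[0],.153).round(4))
go(.05,-.03,.20)
E
```

```text
711 [ 0.591  -0.0797  0.135 ] [ 0.5912 -0.0798  0.1343]
((386.2088928222656, 196.57662963867188), (70.23168182373047, 74.57266998291016), 60.77131652832031) [ 0.5913 -0.0793  0.153 ]
t 8.67 trim now [ 0.0033 -0.0364] 0.2302 slide [0.042 0.311 0.202] rot [ 0.002 -0.007 -0.003] F [-0.   0.4  0.2]
```

```bash
python3 -m crank '{"hand":[-1,-1,-1,-1,-1],"slide":[[0.02,0.15,0],[0.042,0.31,0],[0.042,0.312,0],[0.042,0.312,0.1],[0.042,0.312,0.1]],"delta_rot":[[0,0,0],[0,0,0],[0,0,0],[0,0,0],[0,0,0]]}'
python3 - <<'E'
from h import *
go(.05,-.03,.165)
s=snapshot('wrist'); cv2.imwrite('pics/w7.png',s['image'][:,:,::-1])
E
```

```text
time: 9.08
tool_pos: [0.5894, -0.0796, 0.2132]
tcp_rot: [-1.916, -2.479, -0.006]
wrist_force: [-0.9, -0.1, -0.1]
grip_width: 0.0001
t 9.08 trim now [ 0.0487 -0.0295] 0.2132 slide [-0.006  0.01   0.321] rot [-0.002 -0.009 -0.004] F [-0.9 -0.1 -0.1]
```

View pics/w7.png

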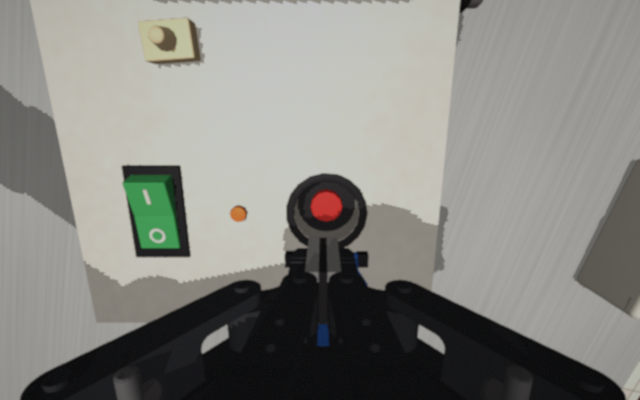

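```bash
python3 -m crank '{"hand":[-1,-1,-1,-1,-1],"slide":[[-0.006,0.01,0.1],[-0.006,0.01,0.25],[-0.006,0.01,0.32],[-0.006,0.01,0.32],[-0.006,0.01,0.32]],"delta_rot":[[0,0,0],[0,0,0],[0,0,0],[0,0,0],[0,0,0]]}'
python3 - <<'E'
from h import *
go(.05,-.03,.14)
s=snapshot('wrist'); cv2.imwrite('pics/w8.png',s['image'][:,:,::-1])
E
```

```text
time: 9.55
tool_pos: [0.5904, -0.0801, 0.1658]
tcp_rot: [-1.917, -2.478, -0.005]
wrist_force: [-0.5, -0.4, -0.3]
grip_width: 0.0005
t 9.55 trim now [ 0.0495 -0.0303] 0.1658 slide [0.    0.004 0.172] rot [-0.003 -0.008 -0.004] F [-0.5 -0.4 -0.3]
```

View pics/w8.png

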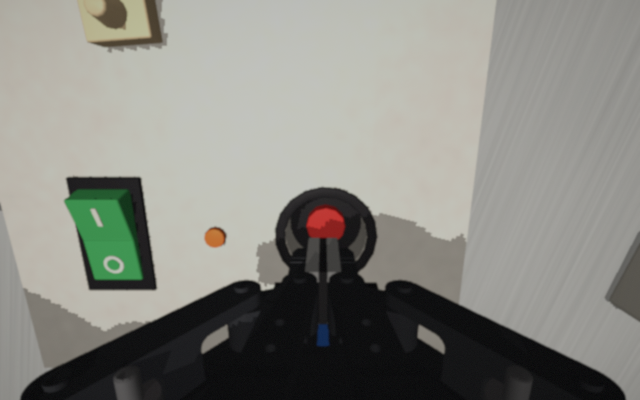

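```bash
python3 -m crank '{"hand":[-1,-1,-1,-1,-1],"slide":[[0,0.004,0.06],[0,0.004,0.12],[0,0.004,0.18],[0,0.004,0.23],[0,0.004,0.23]],"delta_rot":[[0,0,0],[0,0,0],[0,0,0],[0,0,0],[0,0,0]]}'
python3 - <<'E'
from h import *
go(.05,-.03,.12)
E
```

```text
time: 10.02
tool_pos: [0.5902, -0.0796, 0.13]
tcp_rot: [-1.915, -2.477, -0.003]
wrist_force: [-0.2, 0.0, -0.2]
grip_width: -0.0002
t 10.02 trim now [ 0.0494 -0.0297] 0.13 slide [-0.002  0.004  0.067] rot [-0.004 -0.009 -0.004] F [-0.2  0.  -0.2]
```

```bash
python3 -m crank '{"hand":[-1,-1,-1,-1],"slide":[[0,0.003,0.03],[0,0.003,0.06],[0,0.003,0.06],[0,0.003,0.06]],"delta_rot":[[0,0,0],[0,0,0],[0,0,0],[0,0,0]]}'
python3 -m crank '{"hand":[-1,-1,-1,-1],"slide":[[0,0,0.02],[0,0,0.04],[0,0,0.04],[0,0,0.04]],"delta_rot":[[0,0,0],[0,0,0],[0,0,0],[0,0,0]]}'
python3 -m crank '{"hand":[-1,-1,-1],"slide":[[0,0,0.01],[0,0,0.025],[0,0,0.025]],"delta_rot":[[0,0,0],[0,0,0],[0,0,0]]}'
```

```text
time: 10.35
tool_pos: [0.5904, -0.0794, 0.1208]
tcp_rot: [-1.915, -2.477, -0.003]
wrist_force: [-0.2, -0.1, -0.0]
grip_width: 0.0
time: 10.68
tool_pos: [0.5908, -0.0795, 0.1171]
tcp_rot: [-1.916, -2.478, -0.002]
wrist_force: [-4.6, -0.5, 14.9]
grip_width: -0.0003
time: 10.93
tool_pos: [0.5909, -0.0795, 0.117]
tcp_rot: [-1.918, -2.479, 0.002]
wrist_force: [-7.3, -0.7, 25.0]
grip_width: 0.0001
```

```bash
python3 -m crank '{"hand":[-1,-1,-1,-1,-1,-1,-1],"slide":[[0,0,-0.1],[0,0,-0.25],[0,0,-0.4],[0,0,-0.55],[0,0,-0.64],[0,0,-0.64],[0,0,-0.64]],"delta_rot":[[0,0,0],[0,0,0],[0,0,0],[0,0,0],[0,0,0],[0,0,0],[0,0,0]]}'
python3 - <<'E'
from h import *
go(.05,-.03,.117)
s=snapshot('wrist'); cv2.imwrite('pics/w9.png',s['image'][:,:,::-1])
hsv=cv2.cvtColor(s['image'],cv2.COLOR_RGB2HSV)
red=((hsv[...,1]>170)&((hsv[...,0]<6)|(hsv[...,0]>174))&(hsv[...,2]>90)); red[240:]=0;red[:150]=0; red[:,:260]=0; red[:,400:]=0
P=cloud(s,red); print(len(P),P.mean(0).round(4),np.percentile(P[:,2],[5,25,50,75,95]).round(4))
for q in regions_of('overload_reset','wrist')[:1]:
  P=cloud(s,q['region']); print(q['p'],q['position'],np.percentile(P[:,2],[5,25,50,75,95]).round(4))
t=snapshot('top')
hsv=cv2.cvtColor(t['image'],cv2.COLOR_RGB2HSV); red=((hsv[...,1]>150)&((hsv[...,0]<6)|(hsv[...,0]>174))); red[:160]=0;red[185:]=0;red[:,:330]=0;red[:,360:]=0
P=cloud(t,red); print(len(P)); print(P.mean(0) if len(P) else '')
E
```

```text
time: 11.52
tool_pos: [0.5917, -0.0799, 0.2133]
tcp_rot: [-1.919, -2.48, 0.001]
wrist_force: [0.1, -0.1, -0.8]
grip_width: 0.0002
t 11.52 trim now [ 0.0509 -0.0304] 0.2133 slide [ 0.    -0.003  0.642] rot [-0.004 -0.004 -0.004] F [ 0.1 -0.1 -0.8]
710 [ 0.5917 -0.0799  0.1281] [0.1265 0.1277 0.1282 0.1287 0.1293]
0.68 [320.1, 201.6] [0.1269 0.1278 0.1282 0.1287 0.1293]
38
[ 0.58026382 -0.07540225  0.15604084]
```

View pics/w9.png

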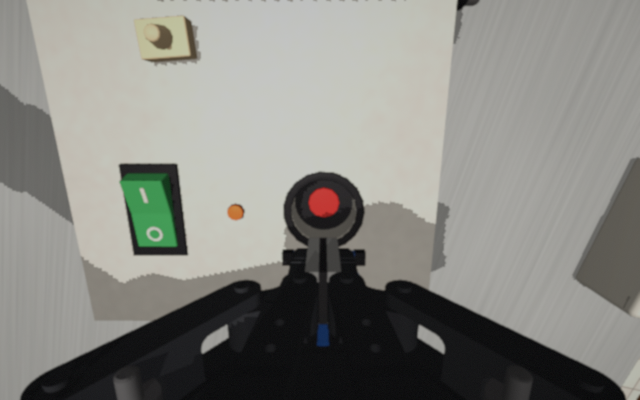

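```bash
python3 - <<'E'
from h import *
s=snapshot('wrist')
P=cloud(s,np.ones((400,640),bool)); ok=(s['depth']>0).ravel()
Z=np.full((400,640),np.nan); Z[s['depth']>0]=P[:,2]
print('housing',np.nanmedian(Z[190:230,210:225]),np.nanmedian(Z[100:150,250:350]),np.nanmedian(Z[100:160,390:430]))
hsv=cv2.cvtColor(s['image'],cv2.COLOR_RGB2HSV)
XY=np.full((400,640,2),np.nan); XY[s['depth']>0]=P[:,:2]
r=np.hypot(XY[...,0]-W[0],XY[...,1]-W[1])
m=(r>.024)&(r<.028)&(np.arange(400)[:,None]<230); print('rim',np.nanpercentile(Z[m],[10,25,50,75,90]).round(4),m.sum())
m=(r<.010)&(np.arange(400)[:,None]<235); print('button',np.nanpercentile(Z[m],[10,25,50,75,90]).round(4))
m=(r>.015)&(r<.019)&(np.arange(400)[:,None]<235); print('floor',np.nanpercentile(Z[m],[10,25,50,75,90]).round(4))
w=dict(np.load('w1.npz')); P=cloud(w,np.ones((400,640),bool)); r=np.hypot(P[:,0]-W[0],P[:,1]-W[1]); 
print('before button',np.percentile(P[r<.008,2],[25,50,75]),'rim',np.median(P[(r>.0245)&(r<.028),2]))
E
```

```text
housing 0.150195854249489 0.15031551186395206 0.1503260078113447
rim [0.1513 0.1526 0.1531 0.1536 0.154 ] 985
button [0.1275 0.1278 0.1283 0.1287 0.1292]
floor [0.1252 0.1256 0.126  0.1264 0.1268]
before button [0.1345211 0.1349064 0.1354102] rim 0.15324144123191294
```

The button top now lies 24.8 mm below the rim, against 25 mm for fully in, and the switch still shows its ring end down. Next I go behind the cap.

```bash
python3 -m crank '{"hand":[-1,-1,-1,-1,-1,-1],"slide":[[0,0,-0.15],[-0.2,0,-0.2],[-0.45,0,-0.2],[-0.7,0,-0.2],[-0.72,0,-0.2],[-0.72,0,-0.2]],"delta_rot":[[0,0,0],[0,0,0],[0,0,0],[0,0,0],[0,0,0],[0,0,0]]}'
python3 - <<'E'
from h import *
go(.05,-.136,.172)
s=snapshot('wrist'); cv2.imwrite('pics/w10.png',s['image'][:,:,::-1])
for q in regions_of('dust_cap','wrist')[:1]:
    P=cloud(s,q['region']); y=(P[:,:2]-W)@ey-.03; print(q['p'],q['position'],np.percentile(y,[1,50,99]).round(4),np.percentile(P[:,2],[1,50,99]).round(4), np.median((P[:,:2]-W)@ex+.05))
E
```

```text
time: 12.22
tool_pos: [0.6172, -0.189, 0.2389]
tcp_rot: [-1.923, -2.47, 0.008]
wrist_force: [0.5, 0.8, 0.0]
grip_width: 0.0004
t 12.22 trim now [ 0.0476 -0.1424] 0.2389 slide [0.04  0.02  0.446] rot [-0.01  -0.006 -0.01 ] F [0.5 0.8 0. ]
0.94 [329.4, 117.7] [-0.0977 -0.08   -0.06  ] [0.157  0.1849 0.2087] 0.0501829932162842
```

View pics/w10.png

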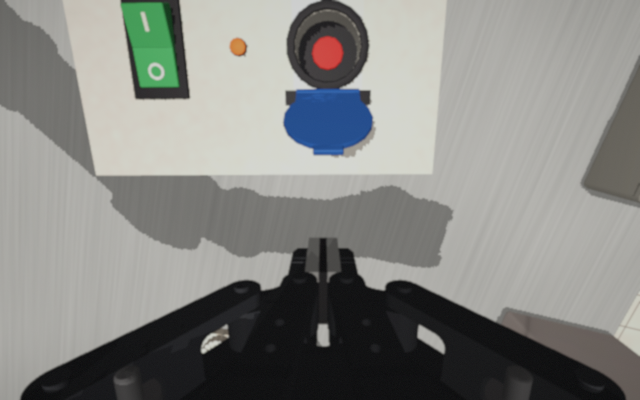

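The cap is open in front of the fingers at (329,118), hinge at row 97, free edge at row 152. I'll lower behind it, then push towards +y.

```bash
python3 -m crank '{"hand":[-1,-1,-1,-1,-1],"slide":[[0.02,0.02,0.15],[0.04,0.02,0.3],[0.04,0.02,0.445],[0.04,0.02,0.445],[0.04,0.02,0.445]],"delta_rot":[[0,0,0],[0,0,0],[0,0,0],[0,0,0],[0,0,0]]}'
python3 -m crank '{"hand":[-1,-1,-1,-1,-1,-1],"slide":[[0.1,0,0],[0.2,0,0],[0.3,0,0],[0.4,0,0],[0.4,0,0],[0.4,0,0]],"delta_rot":[[0,0,0],[0,0,0],[0,0,0],[0,0,0],[0,0,0],[0,0,0]]}'
python3 - <<'E'
from h import *
go(.05,-.031,.172)
s=snapshot('wrist'); cv2.imwrite('pics/w11.png',s['image'][:,:,::-1])
E
```

```text
time: 12.73
tool_pos: [0.6167, -0.1743, 0.1719]
tcp_rot: [-1.908, -2.476, 0.005]
wrist_force: [0.6, 0.5, 0.6]
grip_width: -0.0001
time: 13.23
tool_pos: [0.6012, -0.1141, 0.1733]
tcp_rot: [-1.904, -2.48, 0.005]
wrist_force: [-0.1, -0.5, -0.6]
grip_width: 0.0
t 13.23 trim now [ 0.0513 -0.0659] 0.1733 slide [ 0.233 -0.008  0.011] rot [-0.011 -0.01   0.003] F [-0.1 -0.5 -0.6]
```

View pics/w11.png

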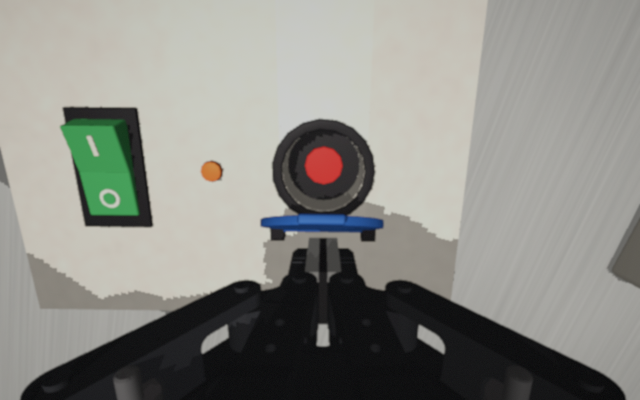

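The cap is now about upright at (322,223). I keep pushing over to +y, then press down.

```bash
python3 -m crank '{"hand":[-1,-1,-1,-1,-1],"slide":[[0.08,0,0],[0.16,-0.005,0],[0.23,-0.008,0],[0.23,-0.008,0],[0.23,-0.008,0]],"delta_rot":[[0,0,0],[0,0,0],[0,0,0],[0,0,0],[0,0,0]]}'
python3 - <<'E'
from h import *
go(.05,-.028,.155)
s=snapshot('wrist'); cv2.imwrite('pics/w12.png',s['image'][:,:,::-1])
E
```

```text
time: 13.7
tool_pos: [0.591, -0.0811, 0.1734]
tcp_rot: [-1.903, -2.48, 0.005]
wrist_force: [0.6, 0.0, 0.1]
grip_width: 0.0002
t 13.7 trim now [ 0.0499 -0.0314] 0.1734 slide [0.021 0.002 0.123] rot [-0.012 -0.01   0.003] F [0.6 0.  0.1]
```

View pics/w12.png

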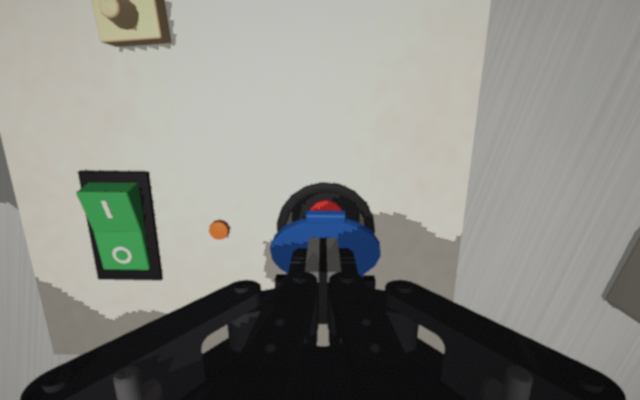

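The cap is now leaning over the well at (325,245). I press down onto it.

```bash
python3 -m crank '{"hand":[-1,-1,-1,-1,-1],"slide":[[0.02,0,0.04],[0.02,0,0.08],[0.02,0,0.12],[0.02,0,0.12],[0.02,0,0.12]],"delta_rot":[[0,0,0],[0,0,0],[0,0,0],[0,0,0],[0,0,0]]}'
python3 -m crank '{"hand":[-1,-1,-1,-1],"slide":[[0,0,0.02],[0,0,0.035],[0,0,0.035],[0,0,0.035]],"delta_rot":[[0,0,0],[0,0,0],[0,0,0],[0,0,0]]}'
python3 -m crank '{"hand":[-1,-1,-1,-1],"slide":[[0,0,0.01],[0,0,0.025],[0,0,0.025],[0,0,0.025]],"delta_rot":[[0,0,0],[0,0,0],[0,0,0],[0,0,0]]}'
```

```text
time: 14.17
tool_pos: [0.5896, -0.0794, 0.1544]
tcp_rot: [-1.905, -2.477, 0.007]
wrist_force: [1.2, -0.1, 0.1]
grip_width: 0.0
time: 14.5
tool_pos: [0.5894, -0.0795, 0.149]
tcp_rot: [-1.905, -2.477, 0.008]
wrist_force: [0.3, -0.7, 0.3]
grip_width: 0.0002
time: 14.83
tool_pos: [0.5897, -0.0794, 0.1462]
tcp_rot: [-1.905, -2.478, 0.008]
wrist_force: [-1.3, -0.1, 5.5]
grip_width: 0.0002
```

```bash
python3 -m crank '{"hand":[-1,-1,-1,-1],"slide":[[0,0,0.01],[0,0,0.02],[0,0,0.02],[0,0,0.02]],"delta_rot":[[0,0,0],[0,0,0],[0,0,0],[0,0,0]]}'
python3 -m crank '{"hand":[-1,-1,-1,-1,-1,-1,-1,-1],"slide":[[0,0,-0.05],[0,0,-0.15],[0,0,-0.3],[0,0,-0.5],[-0.1,0,-0.65],[-0.3,0,-0.7],[-0.4,0,-0.7],[-0.4,0,-0.7]],"delta_rot":[[0,0,0],[0,0,0],[0,0,0],[0,0,0],[0,0,0],[0,0,0],[0,0,0],[0,0,0]]}'
python3 - <<'E'
from h import *
s=snapshot('wrist'); cv2.imwrite('pics/w13.png',s['image'][:,:,::-1])
for l in ['dust_cap','main_switch']:
  for q in regions_of(l,'wrist')[:1]:
    P=cloud(s,q['region']); y=(P[:,:2]-W)@ey-.03; a=np.polyfit(y,P[:,2],1); print(l,q['p'],q['position'],'slope',a[0],np.percentile(y,[1,50,99]).round(4),np.percentile(P[:,2],[1,50,99]).round(4))
print(get_obs()['tool_pos'],get_obs()['wrist_force'])
for c in ['side','top']:
  snapshot(c)
  for l in ['die_block','cast_table','cast_bench','dust_cap']:
    for q in regions_of(l,c)[:1]: print(c,l,q['p'],q['position'])
E
```

```text
time: 15.17
tool_pos: [0.5898, -0.0794, 0.1458]
tcp_rot: [-1.906, -2.478, 0.01]
wrist_force: [-5.0, 0.7, 16.6]
grip_width: -0.0001
time: 15.83
tool_pos: [0.6073, -0.1438, 0.25]
tcp_rot: [-1.917, -2.473, 0.014]
wrist_force: [-0.4, -0.9, -0.8]
grip_width: -0.0001
dust_cap 0.74 [326.8, 115.1] slope -0.0013554739638372505 [-0.0645 -0.0322  0.0006] [0.1502 0.1573 0.1591]
main_switch 0.71 [167.8, 109.2] slope 0.16895419560086075 [-0.0551 -0.0265 -0.0038] [0.1522 0.1568 0.164 ]
[ 0.60554108 -0.13701157  0.2488253 ] [-0.21452362  0.28598195  0.16880274]
side die_block 0.44 [301.0, 248.9]
side cast_table 0.64 [300.9, 247.4]
side cast_bench 0.54 [344.8, 155.5]
side dust_cap 0.69 [300.0, 178.2]
top die_block 0.4 [309.1, 207.5]
top cast_table 0.94 [232.5, 198.7]
top cast_bench 0.69 [469.7, 212.6]
top dust_cap 0.69 [344.9, 167.9]
```

View pics/w13.png

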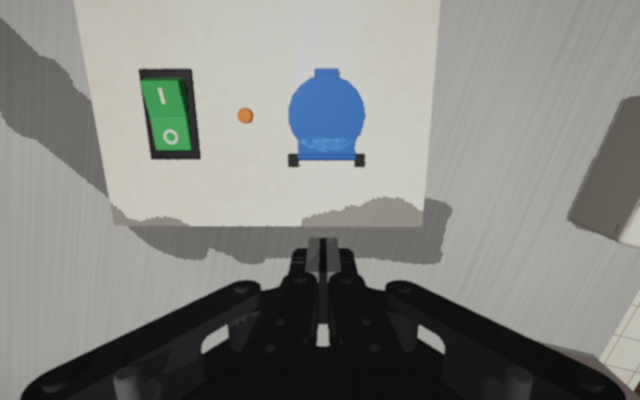

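The cap lies flat over the well (slope about 0, centred at (327,113)). The switch's ring end is down and the hand is clear. I hand the job in.

```bash
python3 -c "
from plant import *
print(job_done())"
```

```text
the job is handed in; nothing more can be done
None
```

The job is handed in at about 16 s of the 51 s allowed. With shut fingertips I pressed the green switch to off, pushed the red reset button in, and closed the blue dust cap over the well. I picked nothing up.

Last checks:
- **Switch:** the last picture shows the ring-marked end down. The measured slope was about +0.17 rad across the whole face, which is above the 0.14 needed. The press ended on a hard stop at about 26 N.
- **Reset button:** its top measured 24.8 mm below the rim before I closed the cap, against 25 mm for fully in. It ended on a hard stop at about 25 N. It could not be seen again once the cap was shut.
- **Dust cap:** it lies flat, with a slope of about 0.001 rad and its top at 157 mm. I pressed it with about 17 N.
- **Other things:** in the last top picture the die was where it started and the bench cast looked unmoved. The jar, bowl, spatula and brush were not measured again; the hand never went near them. The robot touched nothing at the end.

Some readings disagreed:
- With the jaws shut, the fingertips sat about 11 to 15 mm behind the reported tool centre point, not 17 mm ahead as described. I worked from pictures and contact force instead.
- Some network reports were wrong. For example, the jar was taken for the bench cast, and the side camera placed the die on the table cast. I ignored those that did not match the pictures.

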